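# Open the oil can clamped in the carving vise

### The job

Open the finishing-oil can that leans in the carving vise: press its safety cap down firmly along the can's leaning axis, turn it anticlockwise while it is pressed until it comes free, and lift it off. Then set the cap down gently in the aluminium tray, open side down, and leave the wax tin, the mallet and the spoon blank where they are.

Things in the scene. Friction and masses are not known exactly. Their poses are not given: they have to be found in the camera images.
- jug: Steel oil can, 90 x 76 x 126 mm with a round neck, clamped immovably in a green vise. Origin on the table, on the can's prolonged axis. z is the can's and neck's axis, out of the mouth, leaning 30 degrees from vertical towards the robot's side; x points away from the robot and 30 degrees upward. Shoulder at z = 189 mm.
- vise (a point): Middle of the dark vise rail (75 x 270 mm, long along the can's y) on the table. Green posts with bolts, 62 mm wide, stand 94 mm either side, to 123 mm above the table; the wooden jaws between reach 123 mm.
- neck (a point): Middle of the mouth of the neck, 217 mm from the can's origin along its axis; axes as the can's. Under the cap, out of sight, a fixed bayonet collar stands at an unknown angle: three equal sectors, each (anticlockwise) a pocket where a lug of the cap sits with up to 20 degrees of play either way, a 5 mm deep locking tooth, an open gap and a firm stop.
- cap: Black plastic cap. Origin at the middle of its open lower rim, z out of its top. Skirt 70 mm across, 26 mm high, ending in a flat 9 mm wide shoulder; above it a ribbed round grip, 52 mm across, from 26 to 56 mm. Fitted, its origin is 203 mm along the can's axis; its angle about the axis is arbitrary. 1.5 mm play on the neck; the skirt covers 14 mm of it, so lift 40 mm to clear.
- cap_grip (a point): Point on the cap's axis 46 mm above its rim: grip here, tips just above the shoulder. Pressed in over 5 mm, it turns anticlockwise seen from above it, 48 to 90 degrees as the play happens to be, to a firm stop that must be felt. It is free over the last 13 degrees before the stop (ease back 4 to 8 to lift freely) and lifts off along the axis. Elsewhere it stays caught.
- seal (a joint): Travel in m of the spring-loaded rubber disc in the mouth, which pushes the cap out: about 0 with the cap fitted and not pressed, 0.008 where the cap bottoms hard, -0.001 with the cap off. It takes 8 N along the axis to start moving, 13 N at 5 mm, 16 N at 8 mm.
- tray: Fixed aluminium tray, 200 x 180 mm outside along its x and y, 20 mm high, walls and floor 4 to 5 mm thick. Origin at the middle of its underside on the table.
- wax: Round aluminium wax tin, 72 mm across and 50 mm high, loose. Bystander. Origin at the middle of its underside.
- mallet: Turned wooden carving mallet standing on its head, 92 mm across and 175 mm high, loose. Bystander. Origin at the middle of its underside.
- blank: Wooden spoon blank lying flat, 157 mm long along its x, 64 mm wide, 20 mm high, loose. Bystander. Origin on its underside, 30 mm from the middle of its round bowl.
Things that resemble listed ones, but are neither listed nor needed, are in the scene too. Of the things like the cap, leave any that is orange or pink; of the rest the larger one is meant.

How it is judged (in metres and radians):
On the way, in this order (a step that is already met when the one before it is completed fails the run):
1. the cap is pressed in at least 4.5 mm on the neck (value of joint seal above 0.0045 m and distance between cap and neck below 0.03 m), for 0.1 s.
2. the cap, held in the fingers, is lifted clear of the neck (distance between cap and neck above 0.02 m and z of cap in the frame of neck above 0.01 m and contact force between the fingers and cap above 0.5 N), for 0.1 s.
At the end, for the whole second after the job is handed in: The cap stands open side down, flat (within 0.1 rad) and at rest on the tray's floor, wholly inside its walls (rim less than 10 mm above the tray's underside), released (z of cap in the frame of tray below 0.01 m and x of cap in the frame of tray between -0.065 and 0.065 m and y of cap in the frame of tray between -0.055 and 0.055 m and angle between cap's own z axis and vertical below 0.1 rad and linear speed of cap below 0.02 m/s); the robot touches nothing.
It fails at once if a bystander is shifted by more than 15 mm (distance of any of wax, mallet, blank from where it was at the start of the episode above 0.015 m).
It fails at once if the cap is dropped or flung (faster than 0.7 m/s while no finger holds it) (linear speed of cap above 0.7 m/s and contact force between the fingers and cap below 0.1 N).
It also fails if it takes over 58 s, if anything falls off the work surface, if the arm or the gripper's body presses on something with over 40 N, if the wrist force passes 120 N, or if a joint passes its speed limit or range.

### The arm

A 6-joint arm with a two-finger parallel gripper is mounted at the origin on the work surface. World frame = base frame: x ahead of the robot, y to its left, z up, the work surface at z = 0. Lengths are in mm, angles in rad, forces in N, time in s.
With the tool pointing down it reaches from about 350 to 800 mm from the base axis. Payload 7.3 kg.
Tool frame: the origin (TCP) lies midway between the tips of the shut fingers; the grasp point (between the pads) lies bot.pinch_z behind it (bot.pinch_z is the distance from the TCP to the grasp point, in mm); z points along the fingers, y is the direction in which the jaws open and shut (so a half turn about z gives the same grasp; the last joint's range is limited). The gripper opens to 85 mm and grips with 20 to 120 N. Pads are 22 mm wide; open, the fingers measure 114 mm over their backs; the gripper's body (76 mm by 85 mm) begins 54 mm behind the grasp point. The pads swing forward as they close: fully open they stand 13 mm farther back than shut.
Start: joints at [-1.251, 0.342, 1.524, -0, 1.275, -0.146], TCP at [235.821, -469.076, 231.322] pointing down, gripper open.
Joint ranges: [-2.53, 2.53], [-0.77, 2.02], [0.04, 2.7], [-1, 4.14], [0.28, 2.66], [-3.11, 3.11]. Speed limits (rad/s): [2.57, 2.57, 3.14, 3.14, 3.14, 3.14].

### API

Orientations are given as a unit quaternion [x, y, z, w].
In Python, from bench import bot gives the robot as it stands. The module is installed in compiled form; this text tells all that it offers. Calls block until the motion is done:
- bot.move_pose(position, orientation): joint-space move of the TCP to a pose.
- bot.move_linear(position, orientation=None, speed=150, force_limit=None): straight line of the TCP; orientation=None keeps the orientation; speed is the mean speed in mm/s. With force_limit (N) it stops when the force on the tool has changed by that much, and returns True; else False.
- bot.move_j(angles): joint-space move.
- bot.move_gripper(opening, newtons=None): finger opening in mm; newtons is the grip in N (None keeps the last); returns when the fingers have stopped.
- bot.pause(seconds).
- bot.solve_ik(position, orientation): joint angles nearest the present ones, or None.
- bot.state(): the state.
- bot.grab_frame(name): name is "scene" or "top"; returns a dict with "img" (420x560x3 uint8, blue, green, red), "fov_y" (degrees; the focal length in pixels is half the picture's height over the tangent of half this angle, whatever the lens; pixels are square), "cx", "cy" (the principal point, pixels), "k1" (the pictures are not rectified: a ray, as slopes to the right and down, at radius r is drawn at 1 + k1 r^2 times it, then the intrinsics apply), "R" (3x3) and "t" (3): a world point X has camera coordinates R X + t. Camera axes: x right, y down, z forward; pixel columns grow to the right and rows downward; lengths in mm; the calibration is good to about 2 mm. A picture is of the moment at which its call begins. There is no depth.
A pose or a line that the arm cannot do raises bot.IKError and nothing moves.
- bot.sign_off(): hands the job in, once; it reports no verdict.
Trained networks look in a picture, given as the dict that the camera call returned (one of the last four; its "shot" number tells which), for a name from the list of things; names that differ only in an ending like _2 or _b are one class to them, and where a whole thing is asked for, a point or a joint stands for the part that bears it (a point fixed in the world has none). Each returns a list of dicts, best first, with "p" (0 to 1); they miss things now and then, are a little off and sometimes report something else, mostly with a low value. They report only what shows in the picture. A call takes as long as a camera call. They do not tell look-alikes from the thing itself.
- bot.regions_of(thing, picture): "mask" (420x560 bool, what is visible of it) and "bbox" ([left, top, width, height] in pixels, round what is visible of it).
The state is a dict: "time_s": time; "q": joint angles; "dq": joint speeds; "effort": joint torques, N m; "ee_pos": TCP position; "orientation": TCP orientation; "ft_force": force on the tool from outside, world axes, zero at the start; "wrist_torque": the same for the moment, N m; "finger_gap": finger opening in mm.
Only numpy, scipy, OpenCV 4.12 (cv2) and the standard library are available. Lean on these libraries where they do the work, as an engineer would, in place of code of your own. Each camera call takes 0.05 s, during which the arm holds its last target. There are 200 camera calls.

## Working session

There is one attempt and no reset: what is moved stays moved. The work goes in short steps, each a Python script; the robot and the scene stay as the last script left them, time stands still between calls to the robot, and variables do not carry over. Pictures are saved under pics/ and viewed, about 8 in all and at most 12, crops included, and the job is handed in when it is done.

```bash
mkdir -p pics
cat > h.py <<'E'
import numpy as np, cv2
from bench import bot
from scipy.spatial.transform import Rotation as Ro
def ray(f,uv):
    F=210/np.tan(np.radians(f["fov_y"])/2)
    d=(np.array(uv,float)-[f["cx"],f["cy"]])/F
    u=d.copy()
    for _ in range(30): u=d/(1+f["k1"]*(u@u))
    R=np.array(f["R"]);t=np.array(f["t"])
    v=R.T@np.array([u[0],u[1],1]); return -R.T@t, v/np.linalg.norm(v)
def proj(f,X):
    F=210/np.tan(np.radians(f["fov_y"])/2)
    c=np.array(f["R"])@np.array(X)+np.array(f["t"]);s=c[:2]/c[2]
    return s*(1+f["k1"]*(s@s))*F+[f["cx"],f["cy"]]
def onz(f,uv,z):
    o,v=ray(f,uv); return o+v*(z-o[2])/v[2]
E
python3 - <<'E'
from h import *
import pickle
fs={}
for n in("scene","top"):
    f=bot.grab_frame(n);fs[n]=f
    cv2.imwrite(f"pics/{n}0.png",f["img"])
    print(n,f["fov_y"],f["k1"],-np.array(f["R"]).T@f["t"])
    for th in("cap","jug","tray","vise","wax","mallet","blank"):
        for r in bot.regions_of(th,f)[:4]:
            ys,xs=np.nonzero(r["mask"]); print(th,round(r["p"],2),r["bbox"],xs.mean().round(1),ys.mean().round(1),len(xs), f["img"][r["mask"]].mean(0).round())
pickle.dump(fs,open("f0.pkl","wb"))
print(bot.pinch_z,bot.state())
E
```

```text
scene 57.94770798588353 -0.10000291583534904 [1191.16545005 -512.56963413  707.80266543]
cap 0.79 [312.9, 153.4, 23.0, 20.4] 322.9 163.8 384 [20. 23. 26.]
cap 0.66 [285.4, 194.1, 15.6, 14.6] 292.6 200.3 209 [22. 31. 36.]
cap 0.66 [294.5, 175.6, 22.7, 20.2] 304.6 184.5 273 [ 91.  81. 146.]
cap 0.57 [263.1, 206.8, 12.2, 19.2] 269.2 216.8 247 [  4.  79. 155.]
jug 0.65 [281.7, 174.3, 89.0, 74.0] 326.8 211.1 3816 [72. 92. 88.]
tray 0.55 [151.2, 274.4, 77.7, 78.9] 187.4 314.3 5300 [157. 168. 172.]
vise 0.64 [287.8, 176.0, 86.2, 71.4] 327.5 211.1 3819 [72. 92. 89.]
vise 0.55 [148.5, 274.2, 82.8, 80.7] 187.1 314.1 5254 [157. 168. 172.]
wax 0.7 [223.1, 215.2, 23.3, 27.0] 233.3 228.3 517 [136. 147. 151.]
mallet 0.87 [344.6, 216.2, 32.7, 65.1] 358.9 252.3 1560 [ 26.  63. 103.]
blank 0.94 [246.4, 312.8, 52.4, 52.9] 273.5 335.3 1064 [ 70. 125. 163.]
top 50.00018707429752 0.02349095345249473 [ 469.56897753  -25.32913831 1173.28571507]
cap 0.9 [233.0, 241.0, 25.9, 24.6] 244.9 253.6 358 [ 31.  71. 122.]
cap 0.72 [189.9, 255.0, 19.6, 21.2] 197.3 263.3 312 [16. 18. 19.]
cap 0.7 [160.7, 199.8, 35.1, 32
[... 588 characters left out ...]
]
18.700000000000003 {'time_s': 0.8, 'q': array([-1.25102690e+00,  3.41959600e-01,  1.52408406e+00, -4.34813893e-05,
        1.27540181e+00, -1.46020627e-01]), 'dq': array([-0.00074322, -0.00020081, -0.00079137,  0.00068326,  0.0006329 ,
       -0.00198216]), 'effort': array([-3.85322255e-04, -4.33524942e+01, -2.46259260e+01, -1.66341079e-04,
        3.53248734e-04,  6.65812195e-06]), 'ee_pos': array([ 235.79841671, -469.09314934,  231.34806866]), 'orientation': array([ 9.73000851e-01,  2.30801512e-01, -1.43355574e-05,  7.51225278e-05]), 'ft_force': array([ 0.60446889,  0.61936507, -0.61734407]), 'wrist_torque': array([-0.04012129,  0.01754717, -0.03036881]), 'finger_gap': 85.25467506966014}
```

View pics/scene0.png

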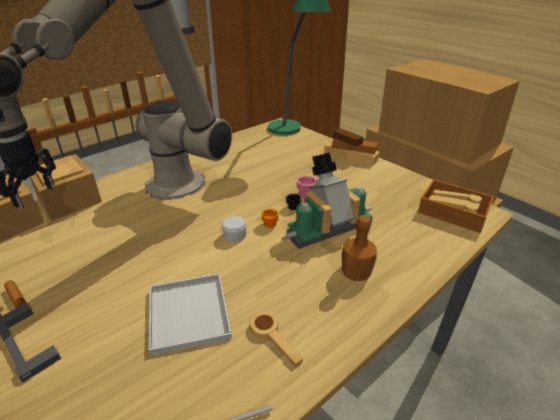

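View pics/top0.png

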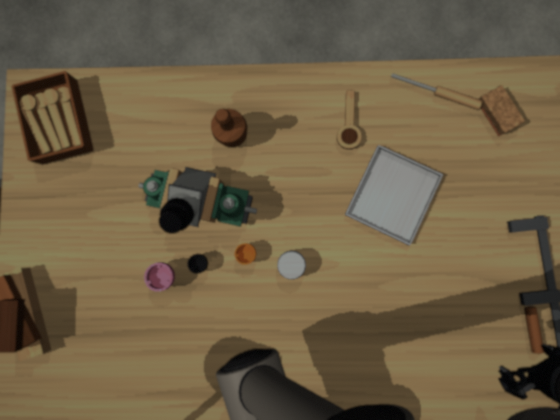

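The cap is on the can: top (175,215), scene (323,164). The small black one at top (197,263) is a look-alike. The tray is at top (396,195). Post domes at top (152,186) and (231,203) put the can's yaw near -12°. Next I'll fit the can pose in both views.

```bash
cat > fit.py <<'E'
from h import *
import pickle
from scipy.optimize import minimize
fs=pickle.load(open("f0.pkl","rb"))
def frame(p):
    y=p[2]; Rm=(Ro.from_euler('z',y)*Ro.from_euler('y',-np.pi/6)).as_matrix()
    return Rm,np.array([p[0],p[1],0])
a=np.linspace(0,2*np.pi,60)
def ring(r,z): return np.c_[r*np.cos(a),r*np.sin(a),z+0*a]
SK=np.r_[ring(35,203),ring(35,229)];GR=np.r_[ring(26,229),ring(26,259)]
S=8
def hullmask(f,Ps,box):
    m=np.zeros((box[3]*S,box[2]*S),np.uint8)
    for P in Ps:
        uv=np.array([proj(f,X) for X in P]); uv=((uv+.5-[box[0],box[1]])*S)
        cv2.fillConvexPoly(m,cv2.convexHull(uv.astype(np.int32)),1)
    return m
B={"scene":(305,145,40,40),"top":(150,190,50,50)}
obs={}
for n,f in fs.items():
    x,y,w,h=B[n]; c=f["img"][y:y+h,x:x+w].astype(np.uint8)
    g=cv2.resize(c,(w*S,h*S),interpolation=cv2.INTER_CUBIC).max(2)
    m=(g<45).astype(np.uint8)
    k,l,st,_=cv2.connectedComponentsWithStats(m); i=1+st[1:,4].argmax(); obs[n]=(l==i).astype(np.uint8)
    print(n,st[i]/S)
def cost(p):
    Rm,o=frame(p);e=0
    for n,f in fs.items():
        q=[P@Rm.T+o for P in(SK,GR)]
        m=hullmask(f,q,B[n]); e+=1-(m&obs[n]).sum()/(m|obs[n]).sum()
    return e
if __name__=="__main__":
    # yaw from domes
    f=fs["top"];d=onz(f,(152,186),130)-onz(f,(231,203),130);yaw=np.arctan2(-d[0],d[1]);print("yaw domes",np.degrees(yaw),np.linalg.norm(d))
    c=onz(f,(175,213),215); 
    best=None
    for y in [yaw,yaw-.1,yaw+.1,None]:
        x0=[c[0]+115,c[1]-22,yaw if y is None else y]
        fn=cost if y is None else (lambda q:cost([q[0],q[1],y]))
        n=3 if y is None else 2
        sim=np.array([x0[:n]]+[np.array(x0[:n])+np.eye(n)[i]*([15,15,.15][i]) for i in range(n)])
        r=minimize(fn,x0[:n],method="Nelder-Mead",options=dict(initial_simplex=sim,xatol=.05,fatol=1e-4)); p=list(r.x)+([] if y is None else [y])
        Rm,o=frame(p);print(np.round(p,3),round(r.fun,3),"grip",(o+Rm@[0,0,249]).round(1))
        if y==yaw: best=p
    np.save("p.npy",best)
    # tray
    r=bot.regions_of("tray",bot.grab_frame("top"))
    g=fs["top"]["img"]
    m=max(r,key=lambda k:k["mask"].sum())["mask"]
    ct=max(cv2.findContours(m.astype(np.uint8),0,2)[0],key=cv2.contourArea)
    W=np.array([onz(f,u[0],20)[:2] for u in ct],np.float32); print("tray",cv2.minAreaRect(W))
    for th in("wax","mallet","blank"):
        mm=bot.regions_of(th,f)[0]["mask"]; ys,xs=np.nonzero(mm); print(th,onz(f,(xs.mean(),ys.mean()),{"wax":50,"mallet":90,"blank":15}[th]).round())
    print("small cap",onz(f,(197,263),20).round(),"pink",onz(f,(160,276),25).round(),"orange",onz(f,(245,253),20).round())
    # overlay
    Rm,o=frame(best);out=[]
    for n,box in(("scene",(270,140,110,110)),("top",(130,150,130,130))):
        f=fs[n];x,y,w,h=box;k=400/w
        im=cv2.resize(f["img"][y:y+h,x:x+w],(400,400),interpolation=cv2.INTER_CUBIC);im=cv2.convertScaleAbs(im,alpha=1.8,beta=20)
        Bx=np.array([[sx*38,sy*45,z] for z in(63,189) for sx,sy in((-1,-1),(-1,1),(1,1),(1,-1))])
        Bx2=np.array([[sx*45,sy*38,z] for z in(63,189) for sx,sy in((-1,-1),(-1,1),(1,1),(1,-1))])
        for P,col in((ring(35,203),(0,255,255)),(ring(35,229),(0,255,255)),(ring(26,229),(0,255,0)),(ring(26,259),(0,255,0)),(Bx[4:],(0,0,255)),(Bx2[4:],(255,0,255))):
            uv=((np.array([proj(f,Rm@X+o) for X in P])+.5-[x,y])*k).astype(np.int32)
            cv2.polylines(im,[uv],True,col,1)
        out.append(im)
    cv2.imwrite("pics/ov.png",np.hstack(out))
E
python3 fit.py
```

```text
scene [   8.       8.375   22.875   21.375 2725.75 ]
top [   9.75     8.125   35.75    34.5   7309.625]
yaw domes -12.906554501548898 191.2107812897397
[ 6.39039e+02  2.07116e+02 -2.25000e-01] 0.286 grip [517.7 234.9 215.6]
[ 6.36039e+02  1.96577e+02 -3.25000e-01] 0.283 grip [518.1 236.4 215.6]
[ 6.42908e+02  2.17295e+02 -1.25000e-01] 0.308 grip [519.4 232.8 215.6]
[ 6.42526e+02  2.16580e+02 -1.37000e-01] 0.306 grip [519.2 233.6 215.6]
tray ((589.0799560546875, -280.73333740234375), (181.31533813476562, 204.26487731933594), 63.7398796081543)
wax [414. -18.  50.]
mallet [751. 129.  90.]
blank [ 770. -174.   15.]
small cap [419. 222.  20.] pink [387. 315.  25.] orange [443.  99.  20.]
```

View pics/ov.png

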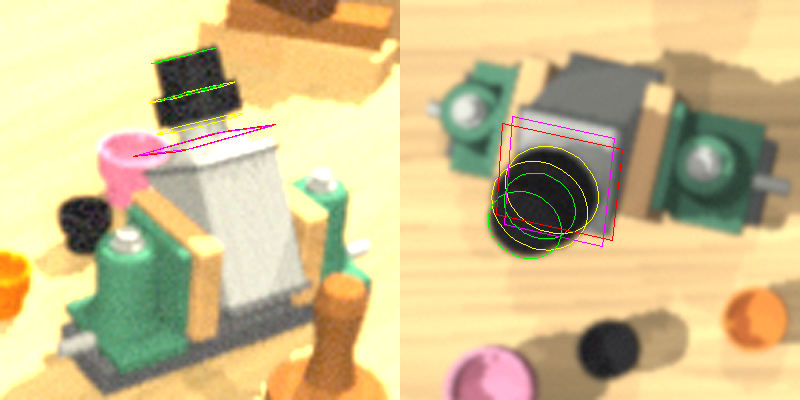

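```bash
cat > fit2.py <<'E'
from fit import *
p=np.load("p.npy");f=fs["top"]
# fit with free per-view pixel shifts of the model, to see how far the views disagree
for n in fs:
    best=(9,)
    Rm,o=frame(p);q=[P@Rm.T+o for P in(SK,GR)];m=hullmask(fs[n],q,B[n])
    for dx in range(-24,25,2):
        for dy in range(-24,25,2):
            k=np.roll(m,(dy,dx),(0,1));c=1-(k&obs[n]).sum()/(k|obs[n]).sum()
            if c<best[0]: best=(c,dx/S,dy/S)
    print(n,np.round(best,3),m.sum()/64,obs[n].sum()/64)
    ys,xs=np.nonzero(m);print("pred bbox",xs.min()/8,ys.min()/8,np.ptp(xs)/8,np.ptp(ys)/8)
Rm,o=frame(p);z=Rm[:,2];G=o+Rm@[0,0,249]
from itertools import product
for b in range(0,360,30):
    R0=np.c_[Rm[:,0],-Rm[:,1],-z]@Ro.from_euler('z',b,degrees=True).as_matrix();q=Ro.from_matrix(R0).as_quat()
    s=[bot.solve_ik(G+z*d+(-z)*bot.pinch_z*1,q) for d in(140,0)]
    print(b,[None if x is None else x.round(2) for x in s])
E
python3 fit2.py
```

```text
scene [   8.       8.375   22.875   21.375 2725.75 ]
top [   9.75     8.125   35.75    34.5   7309.625]
scene [ 0.188  0.    -1.5  ] 419.421875 340.71875
pred bbox 6.125 8.125 25.375 23.875
top [ 0.08  0.75 -0.5 ] 993.1875 913.703125
pred bbox 8.625 7.5 36.0 36.5
0 [array([ 0.56,  0.1 ,  1.71, -0.44,  0.99,  2.54]), array([ 0.45,  0.3 ,  1.81, -0.52,  0.68,  2.6 ])]
30 [array([ 0.56,  0.1 ,  1.71, -0.44,  0.99,  3.06]), None]
60 [array([ 0.56,  0.1 ,  1.71, -0.44,  0.99, -2.7 ]), array([ 0.45,  0.3 ,  1.81, -0.52,  0.68, -2.63])]
90 [array([ 0.56,  0.1 ,  1.71, -0.44,  0.99, -2.18]), array([ 0.45,  0.3 ,  1.81, -0.52,  0.68, -2.11])]
120 [array([ 0.56,  0.1 ,  1.71, -0.44,  0.99, -1.65]), array([ 0.45,  0.3 ,  1.81, -0.52,  0.68, -1.58])]
150 [array([ 0.56,  0.1 ,  1.71, -0.44,  0.99, -1.13]), array([ 0.45,  0.3 ,  1.81, -0.52,  0.68, -1.06])]
180 [array([ 0.56,  0.1 ,  1.71, -0.44,  0.99, -0.6 ]), array([ 0.45,  0.3 ,  1.81, -0.52,  0.68, -0.54])]
210 [array([ 0.56,  0.1 ,  1.71, -0.44,  0.99, -0.08]), array([ 0.45,  0.3 ,  1.81, -0.52,  0.68, -0.01])]
240 [array([ 0.56,  0.1 ,  1.71, -0.44,  0.99,  0.44]), array([ 0.45,  0.3 ,  1.81, -0.52,  0.68,  0.51])]
270 [array([ 0.56,  0.1 ,  1.71, -0.44,  0.99,  0.97]), array([ 0.45,  0.3 ,  1.81, -0.52,  0.68,  1.03])]
300 [array([ 0.56,  0.1 ,  1.71, -0.44,  0.99,  1.49]), array([ 0.45,  0.3 ,  1.81, -0.52,  0.68,  1.56])]
330 [array([ 0.56,  0.1 ,  1.71, -0.44,  0.99,  2.01]), array([ 0.45,  0.3 ,  1.81, -0.52,  0.68,  2.08])]
```

```bash
sed -i 's/m=(g<45)/m=(g<dict(scene=75,top=50)[n])/' fit.py; sed -i 's/^    # tray/    raise SystemExit\n&/' fit.py
python3 fit.py && python3 fit2.py | grep -A1 -E "^(scene|top)"|head -8
```

```text
scene [   7.5      7.625   23.875   22.875 3053.625]
top [   9.625    8.      36.625   34.875 7481.25 ]
yaw domes -12.906554501548898 191.2107812897397
[ 6.39607e+02  2.08102e+02 -2.25000e-01] 0.226 grip [518.3 235.9 215.6]
[ 6.36852e+02  1.97028e+02 -3.25000e-01] 0.21 grip [518.9 236.8 215.6]
[ 6.41666e+02  2.19174e+02 -1.25000e-01] 0.245 grip [518.1 234.7 215.6]
[ 6.40598e+02  2.12601e+02 -1.82000e-01] 0.233 grip [518.2 235.2 215.6]
scene [   7.5      7.625   23.875   22.875 3053.625]
top [   9.625    8.      36.625   34.875 7481.25 ]
scene [ 0.091  0.25  -0.75 ] 419.3125 381.703125
pred bbox 6.5 8.125 25.375 23.75
top [ 0.065  1.25  -0.25 ] 994.828125 935.15625
pred bbox 8.125 7.25 36.0 36.5
```

```bash
cat >> h.py <<'E'
YAW=np.radians(-13.5)
Rm=(Ro.from_euler('z',YAW)*Ro.from_euler('y',-np.pi/6)).as_matrix();AX=Rm[:,2]
def quat(b): return Ro.from_matrix(np.c_[Rm[:,0],-Rm[:,1],-AX]@Ro.from_euler('z',b,degrees=True).as_matrix()).as_quat()
def rep(tag=""):
    s=bot.state(); print(tag,"t%.2f"%s["time_s"],"F(can)",(Rm.T@s["ft_force"]).round(1),"T(can)",(Rm.T@s["wrist_torque"]).round(2),"gap%.1f"%s["finger_gap"],"q6 %.3f"%s["q"][5],"pos",s["ee_pos"].round(1))
    return s
E
python3 - <<'E'
from h import *
G=np.array([518.,235.,215.6]);T=G-AX*bot.pinch_z
bot.move_pose(T+AX*130,quat(180)); rep()
f=bot.grab_frame("top");g=bot.grab_frame("scene")
bot.move_linear(T+AX*1,quat(180),speed=120,force_limit=8); rep()
bot.move_gripper(45,20);rep("b180")
bot.move_gripper(70);rep("open")
cv2.imwrite("pics/a.png",cv2.resize(bot.grab_frame("scene")["img"][110:260,230:430],(800,600)))
E
```

```text
t3.72 F(can) [ 0.1 -0.5 -0.2] T(can) [-0.01  0.24  0.03] gap85.3 q6 -0.587 pos [464.2 247.4 311.9]
 t5.04 F(can) [ 0.7 -0.3 -0.7] T(can) [-0.02  0.26  0.03] gap85.4 q6 -0.524 pos [526.7 233.2 201. ]
b180 t5.45 F(can) [-1.1 -0.4  6. ] T(can) [-0.06  0.37 -0.  ] gap51.3 q6 -0.523 pos [526.6 233.2 200.9]
open t5.78 F(can) [-0.3 -0.   0.2] T(can) [ 0.    0.16 -0.03] gap70.0 q6 -0.523 pos [526.6 232.8 200. ]
```

View pics/a.png

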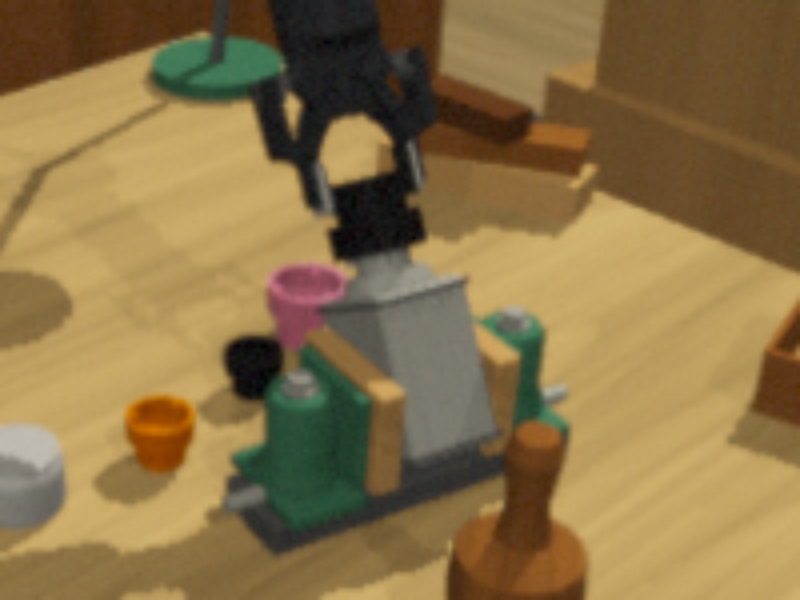

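The fingers straddle the grip of the can's cap (crop ~(375,200)) and the jaw-direction force is below 1 N, so y is centred. Next: turn to the start angle, check the other direction, then press.

Run:
```python
from h import *
q=bot.state()["q"].copy(); q[5]+=np.pi/2; bot.move_j(q); s=rep("b270")
bot.move_gripper(45,20);s=rep("closed20")
bot.move_gripper(45,100);s=rep("closed100")
F=Rm.T@s["ft_force"]
if np.hypot(F[0],F[1])<15:
    p0=s["ee_pos"]
    for d in (3,6,8,10):
        hit=bot.move_linear(p0-AX*d,quat(270),speed=20,force_limit=45);s=rep(f"press{d} {hit}")
        print("  depth",-(s["ee_pos"]-p0)@AX)
        if hit or (Rm.T@s["ft_force"])[2]-F[2]>30: break
```

```text
b270 t7.22 F(can) [-0.2  0.6 -0.1] T(can) [-0.03  0.27 -0.01] gap69.8 q6 1.046 pos [526.6 232.9 200. ]
closed20 t7.52 F(can) [-1.2 -0.6  3.3] T(can) [-0.12  0.46  0.02] gap51.7 q6 1.047 pos [526.4 232.9 200.2]
closed100 t7.73 F(can) [-1.7 -0.4  7.3] T(can) [-0.16  0.63  0.02] gap49.8 q6 1.047 pos [526.3 232.9 200.4]
press3 False t8.01 F(can) [-2.2 -1.6 10.1] T(can) [-0.31  0.67  0.03] gap49.6 q6 1.050 pos [527.5 232.7 198.3]
  depth 2.3960369259330765
press6 False t8.31 F(can) [-3.5 -2.  12.4] T(can) [-0.36  0.76  0.02] gap49.3 q6 1.052 pos [528.8 232.3 196. ]
  depth 5.128079971126333
press8 False t8.56 F(can) [-2.7 -1.9 13.7] T(can) [-0.38  0.86  0.06] gap49.5 q6 1.054 pos [529.7 232.1 194.4]
  depth 6.9499288164969695
press10 False t8.81 F(can) [-6.3 -4.1 23.8] T(can) [-0.66  1.26  0.03] gap49.6 q6 1.056 pos [530.2 232.  193.6]
  depth 7.891261078721844
```

Run:
```python
from h import *
P=np.array([526.3,232.9,200.4])-AX*10
q=np.array(bot.solve_ik(P,quat(270))); print(q.round(3)); q0=q[5]
for i in range(1,33):
    q[5]=q0-np.radians(3*i); bot.move_j(q); s=rep(i*3)
    Tz=(Rm.T@s["wrist_torque"])[2]; lag=np.degrees(s["q"][5]-q[5])
    print("   lag %.2f"%lag)
    if abs(Tz)>1.2 or lag>3: break
```

```text
[ 0.451  0.322  1.805 -0.538  0.667  1.056]
3 t9.06 F(can) [-4.3 -3.  23.8] T(can) [-0.45  1.19  0.12] gap49.8 q6 1.003 pos [530.5 232.3 193.8]
   lag -0.03
6 t9.31 F(can) [-4.3 -2.1 22.2] T(can) [-0.27  1.19  0.21] gap49.6 q6 0.950 pos [530.8 232.5 193.9]
   lag -0.03
9 t9.56 F(can) [-4.3 -1.5 23.2] T(can) [-0.15  1.22  0.14] gap49.9 q6 0.898 pos [530.7 232.7 193.9]
   lag -0.03
12 t9.81 F(can) [-5.1 -0.4 22.2] T(can) [-0.15  1.27  0.14] gap49.9 q6 0.846 pos [530.7 232.8 193.8]
   lag -0.03
15 t10.06 F(can) [-4.5  0.7 22. ] T(can) [-0.13  1.23  0.16] gap49.4 q6 0.793 pos [530.7 232.9 193.8]
   lag -0.03
18 t10.31 F(can) [-6.   1.2 21.3] T(can) [-0.06  1.29  0.12] gap49.9 q6 0.741 pos [530.7 232.9 193.8]
   lag -0.03
21 t10.56 F(can) [-5.4 -0.8 21.7] T(can) [-0.11  1.32  0.2 ] gap49.4 q6 0.689 pos [530.6 233.  193.7]
   lag -0.03
24 t10.81 F(can) [-5.7  0.8 22.7] T(can) [0.01 1.37 0.11] gap49.8 q6 0.636 pos [530.6 233.  193.7]
   lag -0.03
27 t11.06 F(can) [-5.9  1.4 22.8] T(can) [-0.1   1.39  0.19] gap49.5 q6 0.584 pos [530.6 233.  193.7]
   lag -0.03
30 t11.31 F(can) [-5.4  0.2 23.
[... 1111 characters left out ...]
g -0.03
60 t13.81 F(can) [-5.2  0.6 21.3] T(can) [-0.1   1.14  0.2 ] gap49.7 q6 0.008 pos [530.8 233.  193.9]
   lag -0.03
63 t14.06 F(can) [-5.  -0.6 21.5] T(can) [-0.07  1.15  0.14] gap49.9 q6 -0.044 pos [530.8 232.9 193.9]
   lag -0.03
66 t14.31 F(can) [-5.5  0.6 21.6] T(can) [-0.12  1.11  0.13] gap49.6 q6 -0.097 pos [530.9 232.9 193.9]
   lag -0.03
69 t14.56 F(can) [-4.   0.1 21.8] T(can) [-0.16  1.12  0.09] gap49.5 q6 -0.149 pos [530.8 232.9 193.9]
   lag -0.02
72 t14.81 F(can) [-4.2 -1.5 22.6] T(can) [-0.43  1.23 -0.51] gap49.7 q6 -0.201 pos [530.5 232.5 193.8]
   lag 0.02
75 t15.06 F(can) [-6.1 -1.2 23.2] T(can) [-0.44  1.26 -2.57] gap49.6 q6 -0.249 pos [530.3 232.5 193.7]
   lag 0.23
```

The stop was felt at about 72° (torque jumped to −2.6 N m). Now I'll ease back 6° and lift.

Run:
```python
from h import *
P=np.array([526.3,232.9,200.4])-AX*10
q=np.array(bot.solve_ik(P,quat(270))); q0=1.056
q[5]=q0-np.radians(66); bot.move_j(q); s=rep("eased")
Q=s["orientation"];p=s["ee_pos"]
for d in (5,10,15,25):
    hit=bot.move_linear(P+AX*d,Q,speed=30,force_limit=45); s=rep(f"lift{d} {hit}")
    if hit or (Rm.T@s["ft_force"])[2]<-15: break
else:
    bot.move_linear(P+AX*70,Q,speed=60,force_limit=40); rep("up")
    f=bot.grab_frame("scene");cv2.imwrite("pics/b.png",cv2.resize(f["img"][90:240,230:430],(800,600)))
```

```text
eased t15.33 F(can) [-3.1 -1.  22.4] T(can) [-0.45  0.89 -0.24] gap49.5 q6 -0.095 pos [531.  232.4 194.1]
lift5 False t15.65 F(can) [-0.9 -0.5 12.6] T(can) [-0.12  0.56 -0.01] gap49.7 q6 -0.096 pos [528.9 232.9 197.7]
lift10 False t15.97 F(can) [-0.1  0.8  6.6] T(can) [ 0.04  0.28 -0.01] gap49.6 q6 -0.100 pos [526.7 233.4 201.4]
lift15 False t16.28 F(can) [-0.1 -0.3  0. ] T(can) [ 0.01  0.33 -0.01] gap49.7 q6 -0.104 pos [523.7 233.3 204.4]
lift25 False t16.77 F(can) [-1.   0.3 -0.3] T(can) [-0.01  0.32  0.02] gap49.8 q6 -0.111 pos [519.  234.7 213.6]
up t17.67 F(can) [-0.2 -0.5 -0.6] T(can) [-0.02  0.3  -0.01] gap49.8 q6 -0.139 pos [497.  239.8 252.1]
```

View pics/b.png

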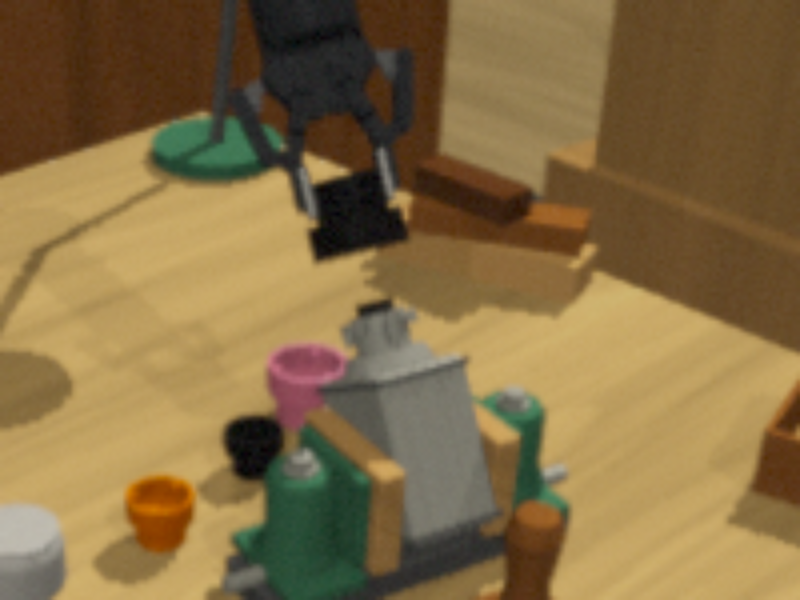

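The cap is in the fingers (crop ~(355,215)) and the neck is bare (~(380,330)). Now carrying it to the tray.

Run:
```python
from h import *
s=bot.state()
bot.move_linear(s["ee_pos"]+[0,0,50],speed=150)
C=np.array([589.,-281.,0])
q0=bot.state()["q"]; best=None
for a in range(0,360,20):
    o=(Ro.from_euler('z',a,degrees=True)*Ro.from_euler('x',np.pi)).as_quat(); k=bot.solve_ik(C+[0,0,230],o)
    if k is not None and (best is None or abs(k[5]-q0[5])<best[0]): best=(abs(k[5]-q0[5]),a,o,k)
print(best[0],best[1]); o=best[2]
bot.move_pose(C+[0,0,230],o); rep("above")
bot.move_linear(C+[0,0,55],o,speed=150); rep("55")
for n in("top","scene"):
    f=bot.grab_frame(n);x,y={"top":(330,130),"scene":(110,210)}[n]
    im=cv2.resize(f["img"][y:y+150,x:x+150],(400,400));cv2.imwrite(f"/tmp/{n}.png",im)
cv2.imwrite("pics/c.png",np.hstack([cv2.imread("/tmp/top.png"),cv2.imread("/tmp/scene.png")]))
```

```text
0.17313459906258044 80
above t20.14 F(can) [-0.5 -0.1 -0.8] T(can) [ 0.06  0.05 -0.05] gap49.9 q6 -0.388 pos [ 589.5 -279.7  230.3]
55 t21.46 F(can) [-0.4  0.3 -0.1] T(can) [-0.05  0.03 -0.  ] gap49.2 q6 -0.388 pos [ 589.6 -281.3   56.1]
```

View pics/c.png

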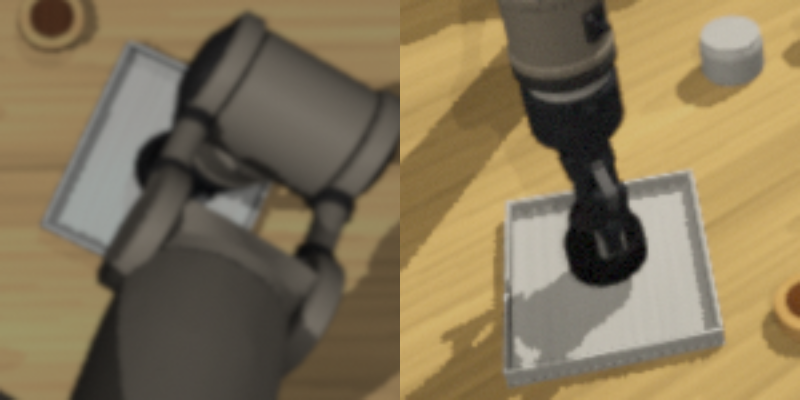

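The cap hangs above the middle of the tray: crop (607,245) in scene, about (180,168) in top. Lowering to contact, then releasing.

Run:
```python
from h import *
C=np.array([589.,-281.,0]); 
hit=bot.move_linear(C+[0,0,22],speed=20,force_limit=5); s=rep(hit); print(s["ft_force"])
bot.move_gripper(60); rep("part"); bot.move_gripper(85); s=rep("open")
bot.move_linear(s["ee_pos"]+[0,0,180],speed=120)
q=bot.state()["q"].copy();q[0]-=.5;bot.move_j(q);bot.pause(.3);s=rep("away");print(s["ft_force"])
f=bot.grab_frame("top");g=bot.grab_frame("scene")
for k in(f,g):
  for r in bot.regions_of("cap",k):
    ys,xs=np.nonzero(r["mask"]);print(round(r["p"],2),xs.mean(),ys.mean(),onz(k,(xs.mean(),ys.mean()),40).round())
for th in("wax","mallet","blank"):
    r=bot.regions_of(th,f)
    if r: ys,xs=np.nonzero(r[0]["mask"]);print(th,onz(f,(xs.mean(),ys.mean()),{"wax":50,"mallet":90,"blank":15}[th]).round())
cv2.imwrite("pics/d.png",np.hstack([cv2.resize(f["img"][130:280,330:480],(400,400)),cv2.resize(g["img"][240:390,110:260],(400,400))]))
```

```text
True t22.64 F(can) [2.  1.  3.1] T(can) [-0.04  0.03  0.01] gap49.5 q6 -0.388 pos [ 588.9 -280.9   32.4]
[0.4547245  0.96259497 3.68481412]
part t22.91 F(can) [-0.2 -0.5 -0.1] T(can) [ 0.05  0.05 -0.03] gap60.1 q6 -0.388 pos [ 588.2 -280.5   31.2]
open t23.28 F(can) [ 0.7 -0.   0.1] T(can) [0.03 0.03 0.01] gap84.7 q6 -0.388 pos [ 588.3 -280.5   31.4]
away t26.46 F(can) [-0.1 -0.2  0.2] T(can) [-0.    0.06 -0.03] gap85.1 q6 -0.388 pos [ 382.4 -527.3  210.5]
[-0.18853021 -0.1323582   0.12189817]
0.88 244.76756756756757 253.5162162162162 [442.  97.  40.]
0.85 159.3026706231454 276.0014836795252 [388. 312.  40.]
0.78 392.4850863422292 193.574568288854 [ 588. -275.   40.]
0.71 197.38023952095807 263.42814371257487 [418. 216.  40.]
0.79 269.1875 216.546875 [449.  91.  40.]
0.67 187.6508875739645 306.29112426035505 [ 601. -284.   40.]
0.63 292.52298850574715 200.08045977011494 [428. 208.  40.]
0.58 304.68773234200745 183.80669144981414 [379. 313.  40.]
wax [414. -18.  50.]
mallet [751. 130.  90.]
blank [ 770. -173.   15.]
```

View pics/d.png

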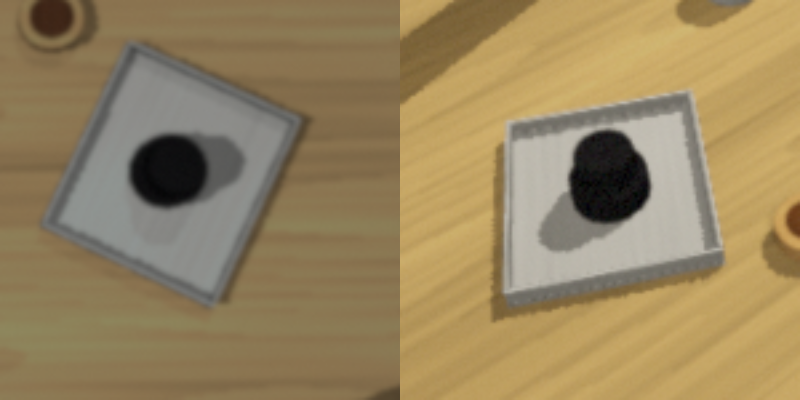

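The cap stands upright and flat near the tray's middle (top crop (168,170), scene crop (610,178)), released with the arm clear. The bystanders haven't moved.

```bash
python3 -c "
from bench import bot
bot.sign_off()"
```

```text
the job is handed in; nothing more can be done
```

The cap is off the can and standing open side down near the middle of the tray. I handed the job in after about 26 s of the 58 s allowed; no verdict is reported.

**Opening:** I gripped the cap at 100 N and pressed it 7.9 mm along the leaning axis, until it bottomed at about 24 N. I then turned it anticlockwise to a firm stop at about 72° (2.6 N m at the last step), eased back about 6° from there and lifted. No catching was felt, and a picture showed the bare neck with the cap in the fingers.

**Placing:** I lowered it until a light touch at 5 N, then released it and backed off.

**Last checks:** Both pictures show the cap upright and flat in the tray. The wax tin, mallet and spoon blank are within about 1 mm of where they were, and the force on the tool was about 0.

**Disagreements:** The two cameras differed by about 2–3 mm on the can's position, but centring was confirmed by contact, with under 2 N sideways when the jaws closed. The networks' positions for the placed cap differ by about 16 mm between the two views. That is mainly because they average a tall shape at one assumed height, and both lie well inside the limits.

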